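# Refill the glue caddy

## Task

The plywood glue caddy on the assembly bench has three cells, and only one of them still holds its yellow glue bottle. Stand the two spare yellow, orange-capped glue bottles upright in the two empty cells, one in each; set them down rather than dropping them, and leave the bottle that is already in the caddy in its place.

Things in the scene. Friction and masses are not known exactly. Their poses are not given: they have to be found in the camera images.
- caddy: Open plywood caddy screwed to the bench, 94 mm (its x) by 266 mm (its y), 55 mm high, walls 8 mm, floor 10 mm thick. Three square cells in a row along its y, each 78 x 78 mm inside, open above, centred at y = -86, 0 and +86 mm, x = 0. Origin: centre of the underside; z up. On the left half of the bench, turned up to 0.3 rad. Which cell is filled varies.
- resident: The bottle already standing in one of the cells, on its floor 10 mm above the bench, near the cell's middle: yellow glue bottle, orange conical cap, dark brown band; 52 mm in diameter, 130 mm high, 0.15 to 0.31 kg; side straight up to 100 mm, then narrowing to the 26 mm cap. Origin: centre of its underside; z up; round, so yaw is free. 
- spare_a: Spare, upright on the right half of the bench: yellow glue bottle, orange conical cap, dark brown band; 52 mm in diameter, 130 mm high, 0.15 to 0.31 kg; side straight up to 100 mm, then narrowing to the 26 mm cap. Origin: centre of its underside; z up; round, so yaw is free. It stands among a white glue bottle, a spray can, a jar and a tin, all up to 130 mm high, with 40 mm free round it.
- spare_b: Second spare, just like the first, elsewhere on the right half of the bench, with 40 mm free round it: yellow glue bottle, orange conical cap, dark brown band; 52 mm in diameter, 130 mm high, 0.15 to 0.31 kg; side straight up to 100 mm, then narrowing to the 26 mm cap. Origin: centre of its underside; z up; round, so yaw is free. 

How it is judged:
By the outcome, as a careful person would: the job done as asked, in the order asked, and still so for the second after the job is handed in, with the robot touching nothing.
It also fails if it takes over 64 s, if anything falls off the work surface, if the arm or the gripper's body presses on something with over 40 N, if the wrist force passes 120 N, or if a joint passes its speed limit or range.

## Robot

A 7-joint arm with a two-finger parallel gripper is mounted at the origin on the work surface. World frame = base frame: x ahead of the robot, y to its left, z up, the work surface at z = 0. Lengths are in m, angles in rad, forces in N, time in s.
With the tool pointing down it reaches from about 0.4 to 0.875 m from the base axis. Payload 19.3 kg.
Tool frame: the origin (TCP) lies on the centre line of the jaws, within the pads' length; the fingertips stand 14 mm ahead of it and the grasp point (between the pads) lies 5 mm behind it; y points along the fingers, x is the direction in which the jaws open and shut, and the axes are right-handed (so a half turn about y gives the same grasp; the last joint's range is limited). The gripper opens to 85 mm and grips with 20 to 120 N. Pads are 22 mm wide; open, the fingers measure 114 mm over their backs; the gripper's body (76 mm by 85 mm) begins 54 mm behind the grasp point. The pads swing forward as they close: fully open they stand 13 mm farther back than shut.
Start: joints at [-1.303, 0.521, -0.036, 1.599, 0.021, 1.021, -0.113], TCP at [0.207, 0.59, 0.245] pointing down, gripper open.
Joint ranges: [-2.91, 2.91], [-0.3, 2.13], [-1.5, 1.42], [0.17, 2.43], [-1.26, 4.41], [0.16, 1.93], [-2.52, 2.52]. Speed limits (rad/s): [1.89, 1.89, 2.39, 2.39, 3.01, 3.01, 3.01].

## Interface

Orientations are given as [roll, pitch, yaw] about the fixed x, y, z axes, in that order (R = Rz(yaw) Ry(pitch) Rx(roll)).
In Python, from workcell import monitor, grab_frame, workorder gives the robot as it stands.
- The arm moves only by the tool drive_tool, never from a script. Its argument "steps" is one flat list of numbers, 5 for each row, row after row: the finger opening in mm, from 0 to 85.4, then the shift along the world's x, y, z in mm, then the turn about the world's z in degrees. In form: [fingers, tx, ty, tz, twist, fingers, tx, ty, tz, twist, ...]. A call has exactly 5 rows; each row shifts and turns the commanded pose from where the row before left it; what a row does not reach is not made up. A row lasts 1/12 s, in which the tool goes at most 41.7 mm and 7.16 degrees, less where a joint would pass 70% of its speed; a pose out of reach is approached as far as the arm can. A call is refused whole if a number of a shift passes 41.7 or a number of a turn 7.16, either way. A call with a gripper value outside its range is refused whole. The fingers move at their own pace and stop on an object; "grip_force" is the grip in N (left out, the last holds). Time passes only in rows, so rows that do not move let the fingers close, or fill a call up. It gives the time, the measured TCP pose, the force and the opening at its end, in the units of the state.
- monitor.observe(): the state, without advancing time (a new reading comes with each control period).
- grab_frame(name): name is "scene" or "top" or "wrist"; returns a dict with "frame" (420x560x3 uint8, red, green, blue), "vertical_fov" (degrees; the focal length in pixels is half the picture's height over the tangent of half this angle, whatever the lens; pixels are square), "cx", "cy" (the principal point, pixels), "xyz" and "orientation" of the camera in the world. Camera axes: x right, y down, z forward; pixel columns grow to the right and rows downward; lengths in m; the calibration is good to about 2 mm. A picture is of the moment at which its call begins. There is no depth.
- workorder.job_done(): hands the job in, once; it reports no verdict.
The state is a dict: "clock": time; "qpos": joint angles; "qd": joint speeds; "joint_efforts": joint torques, N m; "position": TCP position; "tool_rot": TCP orientation; "force": force on the tool from outside, world axes, zero at the start; "moment": the same for the moment, N m; "grip_width": finger opening in m.
Only numpy, scipy, OpenCV 4.12 (cv2) and the standard library are available. Lean on these libraries where they do the work, as an engineer would, in place of code of your own. Each camera call takes 0.05 s, during which the arm holds its last target. There are 200 camera calls.

## Working session

There is one attempt and no reset: what is moved stays moved. The work goes in short steps, Python scripts to look and compute and a tool call to move; the robot and the scene stay as the last step left them, time stands still between calls to the robot, and variables do not carry over. Pictures are saved under pics/ and viewed, about 8 in all and at most 12, crops included, and the job is handed in when it is done.

Besides the shell and the picture viewer there is one more tool, called in YAML: its name, and indented under it one key for each argument. drive_tool: Moves the arm, as the interface text tells. Its arguments: {"type":"object","properties":{"steps":{"type":"array"},"grip_force":{"type":"number"}},"required":["steps"]}

```bash
mkdir -p pics; python3 - <<'E'
from workcell import monitor, grab_frame
import cv2
s=monitor.observe(); print({k:s[k] for k in("clock","position","tool_rot","force","grip_width")})
for n in("top","scene"):
    f=grab_frame(n); cv2.imwrite(f"pics/{n}0.png",f["frame"][...,::-1]); print(n,{k:v for k,v in f.items() if k!="frame"})
E
```

```text
{'clock': 0.0, 'position': array([0.20708419, 0.58936686, 0.24472509]), 'tool_rot': array([-1.57086763e+00,  1.15133256e-03,  1.23293487e+00]), 'force': array([-0.57757743,  0.40547904,  0.26846665]), 'grip_width': 0.08531562495245922}
top {'vertical_fov': 47.665490267853606, 'cx': 280.96254682957414, 'cy': 212.7387402726438, 'xyz': array([ 0.39470573, -0.07846617,  0.9863367 ]), 'orientation': array([-3.03043621,  0.02225674, -1.54344077])}
scene {'vertical_fov': 52.103025537338326, 'cx': 277.27748205520686, 'cy': 208.5881277742894, 'xyz': array([ 0.94838512, -0.1898291 ,  0.82223837]), 'orientation': array([-2.62813335,  0.01166914,  1.23542809])}
```

View pics/top0.png

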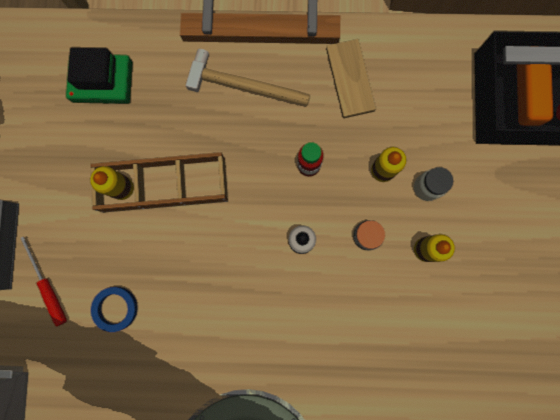

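View pics/scene0.png

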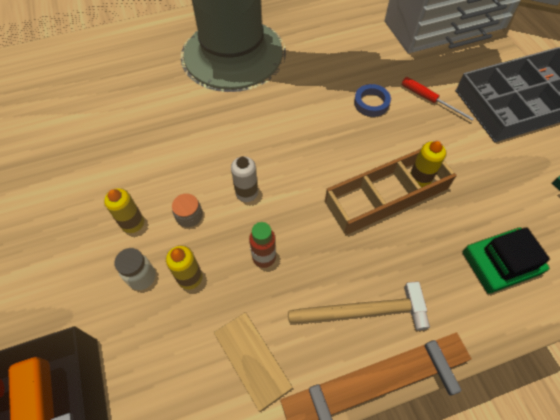

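```bash
cat > h.py <<'E'
import numpy as np, cv2
from workcell import monitor, grab_frame
from scipy.spatial.transform import Rotation as R
def ray(f,u,v):
    fl=210/np.tan(np.radians(f["vertical_fov"])/2)
    return R.from_euler('xyz',f["orientation"]).apply([(u-f["cx"])/fl,(v-f["cy"])/fl,1.])
def onz(f,u,v,z):
    d=ray(f,u,v); return f["xyz"]+d*(z-f["xyz"][2])/d[2]
def tri(f,p,g,q):
    a,b=ray(f,*p),ray(g,*q); A=np.c_[a,-b]
    t=np.linalg.lstsq(A,g["xyz"]-f["xyz"],rcond=None)[0]
    P,Q=f["xyz"]+a*t[0],g["xyz"]+b*t[1]; return (P+Q)/2,np.linalg.norm(P-Q)
def blobs(f,lo,hi,amin=20,amax=1e9):
    m=cv2.inRange(cv2.cvtColor(f["frame"],cv2.COLOR_RGB2HSV),np.array(lo),np.array(hi))
    n,_,s,c=cv2.connectedComponentsWithStats(m)
    return [(c[i].round(1),s[i].tolist()) for i in range(1,n) if amin<=s[i][4]<=amax]
def px(f,P):
    fl=210/np.tan(np.radians(f["vertical_fov"])/2)
    c=R.from_euler('xyz',f["orientation"]).inv().apply(np.asarray(P)-f["xyz"]); return c[:2]/c[2]*fl+[f["cx"],f["cy"]]
E
python3 - <<'E'
from h import *
for n in("top","scene"):
    f=grab_frame(n)
    print(n)
    print("yel",blobs(f,(22,180,100),(32,255,255),60))
    print("org",blobs(f,(6,190,140),(17,255,255),40,600))
    if n=="top":
        for r,c in((182,100),(182,140),(182,160),(157,160),(207,160),(182,182)): print(r,c,cv2.cvtColor(f["frame"],cv2.COLOR_RGB2HSV)[r-3:r+4,c].tolist() if c==160 else cv2.cvtColor(f["frame"],cv2.COLOR_RGB2HSV)[r,c-4:c+5].tolist())
        cv2.imwrite("pics/c1.png",cv2.resize(f["frame"][145:220,80:235,::-1],None,fx=5,fy=5,interpolation=cv2.INTER_NEAREST))
E
```

```text
top
yel [(array([392. , 160.3]), [380, 147, 26, 26, 389]), (array([104.3, 179.8]), [90, 166, 27, 27, 392]), (array([439.8, 247.9]), [428, 234, 27, 28, 401])]
org []
182 100 [[14, 233, 116], [12, 234, 119], [12, 234, 121], [12, 234, 122], [13, 234, 122], [13, 234, 121], [12, 233, 117], [12, 232, 113], [12, 231, 107]]
182 140 [[18, 132, 151], [19, 131, 119], [18, 124, 66], [19, 103, 47], [18, 111, 46], [20, 128, 48], [19, 112, 50], [17, 113, 63], [17, 117, 122]]
182 160 [[18, 117, 144], [17, 114, 147], [18, 120, 151], [18, 116, 152], [19, 115, 151], [18, 115, 153], [18, 116, 150]]
157 160 [[17, 116, 147], [17, 116, 147], [17, 114, 147], [17, 133, 128], [14, 156, 111], [14, 175, 108], [14, 176, 110]]
207 160 [[15, 171, 58], [14, 180, 44], [17, 163, 50], [17, 122, 90], [17, 114, 132], [17, 115, 142], [18, 115, 144]]
182 182 [[18, 133, 150], [18, 133, 150], [18, 130, 114], [20, 127, 54], [20, 122, 44], [20, 153, 45], [18, 118, 65], [18, 117, 124], [18, 117, 153]]
scene
yel [(array([432.1, 157.2]), [420, 141, 26, 32, 434]), (array([119.7, 206.1]), [104, 188, 29, 33, 544]), (array([181.2, 263.7]), [166, 246, 29, 34, 591])]
org [(array([435.9, 146.2]), [430, 141, 12, 11, 97]), (array([112.9, 194.8]), [108, 189, 11, 12, 95]), (array([176.4, 254.6]), [171, 249, 12, 13, 115])]
```

View pics/c1.png

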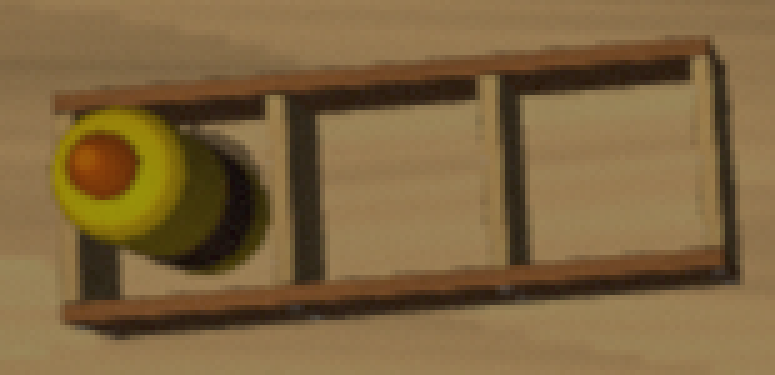

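```bash
python3 - <<'E'
from h import *
t=grab_frame("top"); s=grab_frame("scene")
ot=blobs(t,(5,190,95),(17,255,255),30,200); os_=blobs(s,(6,190,140),(17,255,255),40,600)
print(ot)
for a,_ in ot:
    P,e=min((tri(t,a,s,b) for b,_ in os_),key=lambda x:x[1]); print("cap",P.round(4),round(e,4), onz(t,*a,0.118).round(4))
# yellow+orange outline at shoulder z .1
hsv=cv2.cvtColor(t["frame"],cv2.COLOR_RGB2HSV)
big=cv2.resize(hsv,None,fx=1,fy=1)
m=cv2.inRange(hsv,np.array((9,140,80)),np.array((16,200,130)))
m[:145]=0;m[220:]=0;m[:,:85]=0;m[:,232:]=0
n,l,st,c=cv2.connectedComponentsWithStats(m,connectivity=8)
ends=[]
for i in range(1,n):
    if st[i][4]<60: continue
    v,u=np.nonzero(l==i); P=np.array([onz(t,a,b,.055)[:2] for a,b in zip(u,v)])
    vx,vy,x0,y0=cv2.fitLine(P.astype(np.float32),cv2.DIST_HUBER,0,.001,.001).ravel()
    d=np.array([vx,vy])*np.sign(vy); k=(P-[x0,y0])@d
    w=(P-[x0,y0])@[-d[1],d[0]]
    A,B=[x0,y0]+d*k.min(),[x0,y0]+d*k.max(); ends.append((A,B))
    print(st[i],A.round(4),B.round(4),"len",round(np.ptp(k),4),"ang",np.degrees(np.arctan2(-d[0],d[1])).round(2),"w",np.percentile(w,[2,98]).round(4))
if len(ends)==2:
    C=np.mean(ends,(0,1)); print("centre",C, "sep",np.linalg.norm(np.mean(ends[0],0)-np.mean(ends[1],0)))
E
```

```text
[(array([394.5, 157.8]), [389, 152, 12, 13, 123]), (array([100. , 177.6]), [94, 172, 13, 13, 132]), (array([443.6, 247.4]), [437, 241, 14, 13, 126])]
cap [ 0.5989 -0.2657  0.1166] 0.0027 [ 0.5987 -0.264   0.118 ]
cap [0.5469 0.2793 0.1282] 0.0002 [0.5488 0.2836 0.118 ]
cap [ 0.4352 -0.3541  0.1172] 0.0026 [ 0.4353 -0.3525  0.118 ]
[ 91 153 131  15 447] [0.6143 0.0685] [0.585 0.33 ] len 0.2632 ang 6.39 w [-0.0034  0.0033]
[ 93 194 132  16 468] [0.529 0.059] [0.4997 0.3199] len 0.2626 ang 6.42 w [-0.0035  0.0034]
centre [0.55697683 0.19435613] sep 0.08586254184822478
```

drive_tool:
  steps: [85,24.3,-18.9,0,-6.42,85,24.3,-18.9,0,-6.42,85,24.3,-18.9,0,-6.42,85,24.3,-18.9,0,-6.42,85,24.3,-18.9,0,-6.42]
  grip_force: 70

```text
clock: 0.72
position: [0.3296, 0.4941, 0.2454]
tool_rot: [-1.571, -0.0, 0.667]
force: [0.4, 0.5, -0.5]
grip_width: 0.0852
```

drive_tool:
  steps: [85,24.3,-18.9,0,-6.42,85,24.3,-18.9,0,-6.42,85,24.3,-18.9,0,-6.42,85,24.3,-18.9,0,-6.42,85,24.3,-18.9,0,-6.42]

```text
clock: 1.13
position: [0.4512, 0.3996, 0.2454]
tool_rot: [-1.571, -0.0, 0.107]
force: [0.2, 0.6, -1.0]
grip_width: 0.085
```

drive_tool:
  steps: [85,7.5,-33.2,0,0,85,7.5,-33.2,0,0,85,7.5,-33.2,0,0,85,7.5,-33.2,0,0,85,7.5,-33.2,0,0]

```text
clock: 1.55
position: [0.4877, 0.2331, 0.2454]
tool_rot: [-1.571, -0.0, 0.113]
force: [0.7, 0.1, -0.5]
grip_width: 0.0851
```

drive_tool:
  steps: [85,7.5,-33.2,0,0,85,7.5,-33.2,0,0,85,7.5,-33.2,0,0,85,7.5,-33.2,0,0,85,7.5,-33.2,0,0]

```text
clock: 1.97
position: [0.5252, 0.0671, 0.2455]
tool_rot: [-1.571, -0.0, 0.113]
force: [1.1, 0.2, 0.0]
grip_width: 0.0849
```

drive_tool:
  steps: [85,7.5,-33.2,0,0,85,7.5,-33.2,0,0,85,7.5,-33.2,0,0,85,7.5,-33.2,0,0,85,7.5,-33.2,0,0]

```text
clock: 2.38
position: [0.5628, -0.099, 0.2454]
tool_rot: [-1.571, -0.0, 0.113]
force: [0.9, 0.4, 0.0]
grip_width: 0.0847
```

drive_tool:
  steps: [85,9,-41,0,0,85,9,-41,0,0,85,9,-41,0,0,85,9.2,-41,0,0,85,0,-2,0,0]

```text
clock: 2.8
position: [0.5977, -0.2704, 0.2451]
tool_rot: [-1.575, 0.001, 0.105]
force: [0.2, -1.9, -0.0]
grip_width: 0.0849
```

```bash
python3 - <<'E'
from h import *
w=grab_frame("wrist"); s=monitor.observe(); print(s["position"],w["xyz"],w["orientation"])
print(blobs(w,(5,190,95),(17,255,255),60), px(w,[.599,-.2655,.117]))
cv2.imwrite("pics/w1.png",w["frame"][...,::-1])
E
```

```text
[ 0.59764403 -0.2671487   0.24479455] [ 0.58986054 -0.19548702  0.37336032] [2.84067603e+00 4.81888904e-04 1.06365754e-01]
[(array([281.3, 195.3]), [268, 184, 27, 24, 511]), (array([107.4, 265.6]), [94, 253, 28, 25, 533])] [281.16593679 196.49557765]
```

View pics/w1.png

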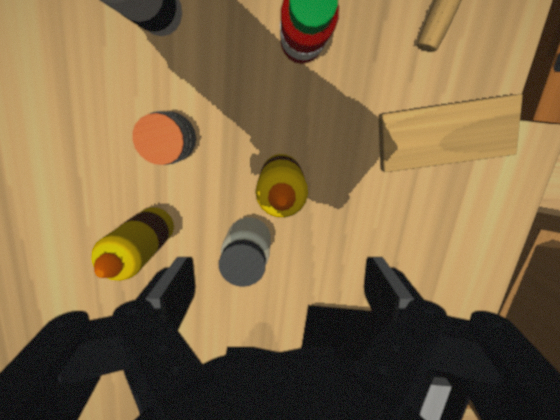

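drive_tool:
  steps: [85,1.2,1.5,-35,0,85,0,0,-40,0,85,0,0,-40,0,85,0,0,-30,0,85,0,0,-20,0]

```text
clock: 3.27
position: [0.5986, -0.2589, 0.0769]
tool_rot: [-1.569, 0.003, 0.113]
force: [0.5, -0.0, -0.7]
grip_width: 0.0849
```

drive_tool:
  steps: [52,0,0,0,0,45,0,0,0,0,45,0,0,0,0,45,0,0,0,0,45,0,0,0,0]

```text
clock: 3.68
position: [0.6007, -0.2608, 0.0822]
tool_rot: [-1.572, -0.002, 0.113]
force: [-1.7, 0.2, 8.3]
grip_width: 0.0507
```

drive_tool:
  steps: [40,0,0,0,0,40,0,0,0,0,40,0,0,0,0,40,0,0,0,0,40,0,0,0,0]

```text
clock: 4.1
position: [0.6007, -0.2609, 0.0822]
tool_rot: [-1.572, -0.002, 0.112]
force: [-2.6, 0.1, 8.7]
grip_width: 0.0504
```

drive_tool:
  steps: [40,0,0,10,0,40,0,0,35,0,40,0,0,41,0,40,0,0,41,0,40,0,0,41,0]

```text
clock: 4.52
position: [0.5994, -0.2605, 0.2515]
tool_rot: [-1.571, -0.001, 0.112]
force: [0.4, -0.2, -1.9]
grip_width: 0.0503
```

drive_tool:
  steps: [40,-1,10,5,0,40,-2,25,0,0,40,-3,30,0,0,40,-3,30,0,0,40,-3,30,0,0]

```text
clock: 4.93
position: [0.5874, -0.1342, 0.2543]
tool_rot: [-1.571, -0.001, 0.112]
force: [1.8, -0.1, -0.9]
grip_width: 0.0503
```

drive_tool:
  steps: [40,-3,30,0,0,40,-3,30,0,0,40,-3,30,0,0,40,-3,30,0,0,40,-3,30,0,0]

```text
clock: 5.35
position: [0.5724, 0.0159, 0.2543]
tool_rot: [-1.57, -0.001, 0.112]
force: [0.7, 0.8, -1.6]
grip_width: 0.0501
```

drive_tool:
  steps: [40,-3,30,0,0,40,-3,30,0,0,40,-3,30,0,0,40,-3,30,0,0,40,-3,30,0,0]

```text
clock: 5.77
position: [0.5574, 0.166, 0.2543]
tool_rot: [-1.57, -0.001, 0.112]
force: [0.7, -0.4, -2.2]
grip_width: 0.0503
```

drive_tool:
  steps: [40,-2,25,0,0,40,-1,10,0,0,40,0,0,0,0,40,0,0,0,0,40,0,0,0,0]

```text
clock: 6.18
position: [0.555, 0.1982, 0.2538]
tool_rot: [-1.571, -0.001, 0.111]
force: [-0.0, -0.8, -1.4]
grip_width: 0.051
```

```bash
python3 - <<'E'
from h import *
t=grab_frame("top"); s=grab_frame("scene"); st=monitor.observe(); print(st["position"],st["force"],st["grip_width"])
cv2.imwrite("pics/s2.png",s["frame"][...,::-1])
print(blobs(s,(22,180,80),(32,255,255),60)); print(blobs(t,(22,180,80),(32,255,255),60))
E
```

```text
[0.55503436 0.19812643 0.25364185] [-0.21257553  0.01690405 -1.47534585] 0.050146528311326696
[(array([412.6, 121.7]), [398, 99, 32, 41, 761]), (array([429.7, 159.3]), [416, 141, 30, 33, 601]), (array([403.3, 151.8]), [392, 143, 25, 15, 162]), (array([120.4, 206.2]), [104, 188, 31, 33, 581]), (array([133.5, 228.5]), [124, 222, 18, 11, 66])]
[(array([125.1, 155.5]), [115, 141, 19, 30, 327]), (array([439.1, 247.7]), [427, 234, 28, 28, 439])]
```

View pics/s2.png

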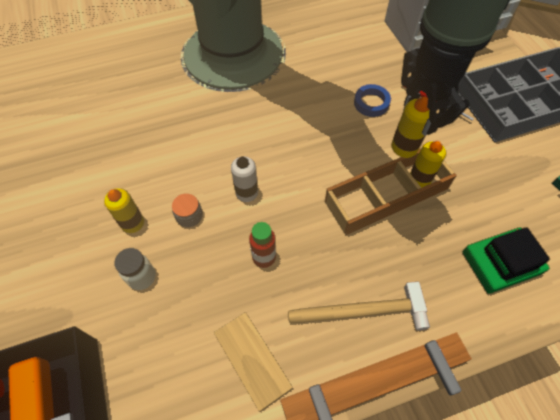

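```bash
python3 - <<'E'
from h import *
s=grab_frame("scene")
print(blobs(s,(6,170,110),(17,255,255),40,400))
hsv=cv2.cvtColor(s["frame"],cv2.COLOR_RGB2HSV)
for dy in(0,-.0045,-.009): print([px(s,[.555,.1981+dy,z]).round(1) for z in(.1717,.2717,.2887,.3017)])
w=grab_frame("wrist"); print(blobs(w,(5,170,80),(17,255,255),60)); print([px(w,[.555,.1981+dy,.2887]).round(1) for dy in (0,-.0045,-.009)])
cv2.imwrite("pics/m.png",np.vstack([cv2.resize(s["frame"][80:200,330:470],None,fx=4,fy=4)[...,::-1]])[:480,:560])
E
```

```text
[(array([422.2, 104.6]), [416, 96, 12, 16, 124]), (array([435.7, 146.3]), [430, 141, 12, 12, 110]), (array([447.1, 177.9]), [440, 175, 15, 7, 45]), (array([113.7, 194.7]), [108, 189, 13, 12, 117]), (array([184.6, 204.7]), [173, 195, 24, 21, 383]), (array([374.9, 210.4]), [359, 204, 31, 16, 69]), (array([261. , 243.5]), [250, 232, 25, 18, 137])]
[array([407. , 146.7]), array([422., 110.]), array([424.9, 102.9]), array([427.2,  97.2])]
[array([404.9, 147.3]), array([419.6, 110.7]), array([422.4, 103.6]), array([424.7,  97.9])]
[array([402.7, 148. ]), array([417.2, 111.4]), array([420. , 104.3]), array([422.2,  98.6])]
[(array([239.8,  96.4]), [236, 64, 9, 66, 350]), (array([320.2,  84.5]), [316, 64, 9, 43, 218]), (array([280.2, 108.2]), [266, 93, 29, 31, 627]), (array([532.5, 247. ]), [509, 228, 48, 38, 1187]), (array([506.9, 313.5]), [483, 272, 52, 82, 2041]), (array([280.4, 325.5]), [248, 298, 65, 54, 2826])]
[array([278.8, 322. ]), array([277.5, 331.7]), array([276.3, 341.2])]
```

View pics/m.png

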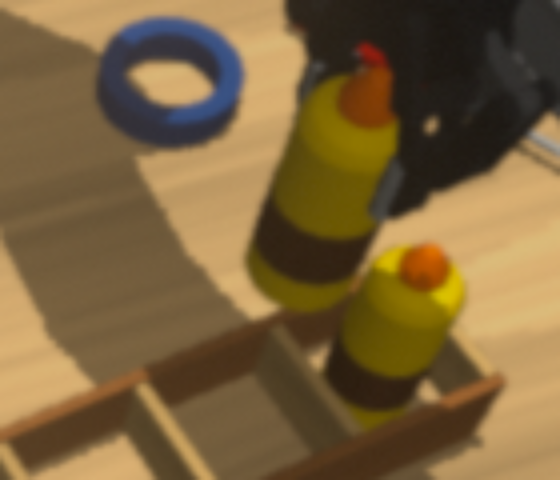

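drive_tool:
  steps: [40,2,0,-25,0,40,0,0,-35,0,40,0,0,-35,0,40,0,0,-30,0,40,0,0,-15,0]

```text
clock: 6.8
position: [0.5554, 0.1984, 0.1099]
tool_rot: [-1.572, 0.003, 0.112]
force: [-0.7, -0.4, -2.0]
grip_width: 0.0503
```

drive_tool:
  steps: [40,0,0,-8,0,40,0,0,-4,0,40,0,0,-3,0,40,0,0,-2,0,40,0,0,0,0]

```text
clock: 7.22
position: [0.5572, 0.1996, 0.097]
tool_rot: [-1.57, -0.001, 0.112]
force: [-1.9, 0.3, -1.4]
grip_width: 0.0504
```

drive_tool:
  steps: [40,0,0,-1,0,40,0,0,-1,0,40,0,0,-1,0,40,0,0,-1,0,40,0,0,0,0]

```text
clock: 7.63
position: [0.5568, 0.1995, 0.0923]
tool_rot: [-1.571, -0.0, 0.112]
force: [-0.2, 0.4, -1.5]
grip_width: 0.0501
```

drive_tool:
  steps: [40,0,0,-1,0,40,0,0,0,0,40,0,0,0,0,40,0,0,0,0,40,0,0,0,0]

```text
clock: 8.05
position: [0.5569, 0.1996, 0.0922]
tool_rot: [-1.57, -0.0, 0.112]
force: [-5.3, -1.1, 16.1]
grip_width: 0.0503
```

drive_tool:
  steps: [52,0,0,0,0,56,0,0,0,0,64,0,0,0,0,75,0,0,0,0,85,0,0,0,0]

```text
clock: 8.47
position: [0.5568, 0.1994, 0.0912]
tool_rot: [-1.571, 0.0, 0.112]
force: [0.6, -1.0, -0.4]
grip_width: 0.084
```

drive_tool:
  steps: [85,0,0,0,0,85,0,0,0,0,85,0,0,0,0,85,0,0,5,0,85,0,0,20,0]

```text
clock: 8.88
position: [0.5555, 0.199, 0.1146]
tool_rot: [-1.572, 0.004, 0.113]
force: [0.2, 0.6, 0.0]
grip_width: 0.0849
```

drive_tool:
  steps: [85,0,0,35,0,85,0,0,35,0,85,0,0,35,0,85,0,0,20,0,85,0,0,5,0]

```text
clock: 9.3
position: [0.558, 0.1997, 0.2505]
tool_rot: [-1.569, -0.005, 0.112]
force: [0.6, 0.8, 0.1]
grip_width: 0.0851
```

```bash
python3 - <<'E'
from h import *
s=grab_frame("scene"); print(monitor.observe()["position"])
print(blobs(s,(6,190,130),(17,255,255),40,160)); print([px(s,[.557,.1944,z]).round(1) for z in (.128,.01)],px(s,[.5469,.2793,.128]))
w=grab_frame("wrist");c=blobs(w,(5,190,95),(17,255,255),60,900);print([(a,tri(w,a,s,b)[0].round(4),round(tri(w,a,s,b)[1],4)) for a,_ in c for b,_ in blobs(s,(6,190,130),(17,255,255),40,160) if tri(w,a,s,b)[1]<.006])
cv2.imwrite("pics/s3.png",s["frame"][...,::-1])
E
```

```text
[0.55769966 0.19966768 0.24936677]
[(array([436., 146.]), [430, 141, 12, 11, 94]), (array([113.9, 194.8]), [108, 189, 13, 12, 114])]
[array([400.2, 161.6]), array([387.5, 193. ])] [435.93214343 146.14889416]
[(array([276.3, 109.8]), array([0.5468, 0.2794, 0.1283]), np.float64(0.0001))]
```

View pics/s3.png

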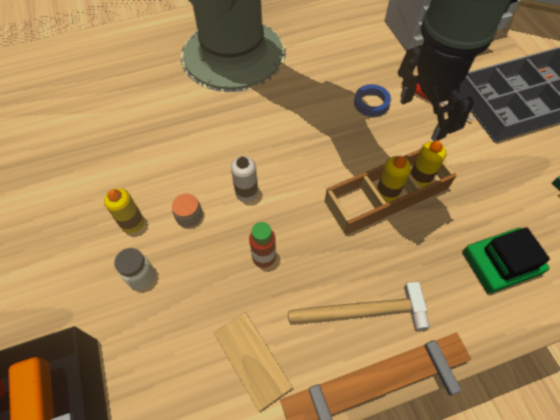

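drive_tool:
  steps: [85,-3,-15,0,0,85,-7,-30,0,0,85,-7,-33,0,0,85,-7,-33,0,0,85,-7,-33,0,0]

```text
clock: 9.82
position: [0.5243, 0.0535, 0.2449]
tool_rot: [-1.571, 0.002, 0.113]
force: [0.4, -0.2, -0.0]
grip_width: 0.085
```

drive_tool:
  steps: [85,-7,-33,0,0,85,-7,-33,0,0,85,-7,-33,0,0,85,-7,-33,0,0,85,-7,-33,0,0]

```text
clock: 10.23
position: [0.4892, -0.1114, 0.2451]
tool_rot: [-1.571, 0.002, 0.112]
force: [1.4, -0.9, 0.2]
grip_width: 0.085
```

drive_tool:
  steps: [85,-8,-33,0,0,85,-8,-33,0,0,85,-8,-33,0,0,85,-8,-33,0,0,85,-8,-33,0,0]

```text
clock: 10.65
position: [0.4491, -0.2761, 0.245]
tool_rot: [-1.57, 0.002, 0.112]
force: [1.1, -0.0, 0.6]
grip_width: 0.0849
```

drive_tool:
  steps: [85,-8,-33,0,0,85,-8,-30,0,0,85,0,-15,0,0,85,0,0,0,0,85,0,0,0,0]

```text
clock: 11.07
position: [0.4335, -0.3531, 0.2449]
tool_rot: [-1.57, 0.002, 0.11]
force: [0.6, 0.6, 0.0]
grip_width: 0.0851
```

```bash
python3 - <<'E'
from h import *
w=grab_frame("wrist"); s=monitor.observe(); print(s["position"])
b=blobs(w,(5,190,80),(17,255,255),60);print(b, px(w,[.4352,-.354,.117]))
print([onz(w,*a,.117).round(4) for a,_ in b])
E
```

```text
[ 0.43403351 -0.35219115  0.24509484]
[(array([281.7, 203. ]), [269, 190, 27, 27, 549]), (array([553. , 359.4]), [543, 348, 17, 25, 189])] [281.06003821 203.34681275]
[array([ 0.4357, -0.3536,  0.117 ]), array([ 0.7512, -0.4977,  0.117 ])]
```

Agreed within 1 mm. Descend, grip, lift.

drive_tool:
  steps: [85,1.5,-1.5,-35,0,85,0,0,-40,0,85,0,0,-40,0,85,0,0,-30,0,85,0,0,-18,0]

```text
clock: 11.53
position: [0.4351, -0.3517, 0.0797]
tool_rot: [-1.568, 0.003, 0.114]
force: [0.4, 0.1, 0.1]
grip_width: 0.0849
```

drive_tool:
  steps: [52,0,0,0,0,45,0,0,0,0,40,0,0,0,0,40,0,0,0,0,40,0,0,0,0]

```text
clock: 11.95
position: [0.4369, -0.3543, 0.0848]
tool_rot: [-1.572, -0.002, 0.113]
force: [-1.5, 0.8, 6.8]
grip_width: 0.0499
```

drive_tool:
  steps: [40,0,0,0,0,40,0,0,0,0,40,0,0,0,0,40,0,0,0,0,40,0,0,0,0]

```text
clock: 12.37
position: [0.4369, -0.3545, 0.0848]
tool_rot: [-1.572, -0.002, 0.112]
force: [-2.7, 0.4, 11.1]
grip_width: 0.0502
```

drive_tool:
  steps: [40,0,0,10,0,40,0,0,35,0,40,0,0,41,0,40,0,0,41,0,40,0,0,41,0]

```text
clock: 12.78
position: [0.4357, -0.3538, 0.2543]
tool_rot: [-1.571, -0.0, 0.112]
force: [1.5, -0.1, -2.2]
grip_width: 0.0502
```

drive_tool:
  steps: [40,3,10,0,0,40,7,25,0,0,40,9.3,33,0,0,40,9.3,33,0,0,40,9.3,33,0,0]

```text
clock: 13.2
position: [0.4742, -0.2186, 0.2523]
tool_rot: [-1.571, -0.001, 0.112]
force: [1.5, -0.6, -2.4]
grip_width: 0.05
```

drive_tool:
  steps: [40,9.3,33,0,0,40,9.3,33,0,0,40,9.3,33,0,0,40,9.3,33,0,0,40,9.3,33,0,0]

```text
clock: 13.62
position: [0.5207, -0.0533, 0.2524]
tool_rot: [-1.571, -0.001, 0.112]
force: [1.1, 0.0, -2.0]
grip_width: 0.0502
```

drive_tool:
  steps: [40,9.3,33,0,0,40,9.3,33,0,0,40,9.3,33,0,0,40,9.3,33,0,0,40,6,22,0,0]

```text
clock: 14.03
position: [0.5641, 0.1026, 0.2522]
tool_rot: [-1.57, -0.001, 0.115]
force: [-1.0, 0.5, -2.1]
grip_width: 0.0501
```

drive_tool:
  steps: [40,3,10,0,0,40,0,0,0,0,40,0,0,0,0,40,0,0,0,0,40,0,0,0,0]

```text
clock: 14.45
position: [0.5667, 0.1075, 0.2517]
tool_rot: [-1.571, -0.0, 0.111]
force: [-0.1, -0.9, -2.0]
grip_width: 0.0499
```

```bash
python3 - <<'E'
from h import *
s=grab_frame("scene"); p=monitor.observe()["position"]; print(p)
print(blobs(s,(6,170,110),(17,255,255),40,200))
b=p-[0,0,.0848]; print([px(s,b+[0,0,z]).round(1) for z in(0,.117)])
cv2.imwrite("pics/s4.png",cv2.resize(s["frame"][80:240,310:490,::-1],None,fx=3,fy=3))
E
```

```text
[0.56678238 0.10761573 0.25163252]
[(array([374.7, 126.1]), [371, 118, 9, 14, 66]), (array([435.8, 146.1]), [430, 141, 12, 11, 106]), (array([402.6, 159.7]), [394, 150, 26, 18, 142]), (array([429.2, 185.8]), [405, 175, 50, 23, 166]), (array([261.1, 243.6]), [250, 232, 25, 18, 138])]
[array([365.4, 166.3]), array([377.5, 124.5])]
```

View pics/s4.png

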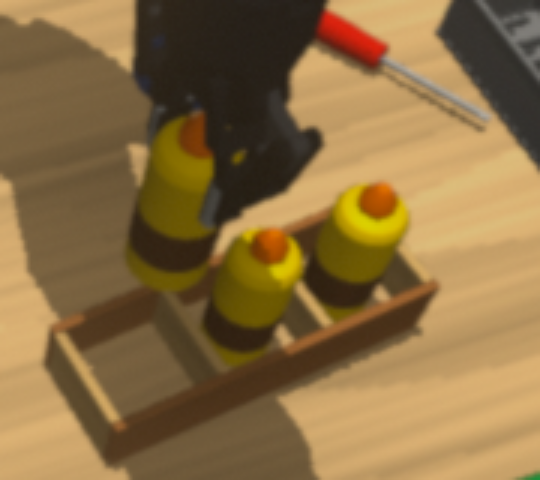

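drive_tool:
  steps: [40,0,1,-25,0,40,0,0,-35,0,40,0,0,-35,0,40,0,0,-28,0,40,0,0,-15,0]

```text
clock: 14.92
position: [0.5655, 0.1089, 0.1103]
tool_rot: [-1.572, 0.003, 0.112]
force: [-0.2, 1.0, -2.5]
grip_width: 0.05
```

drive_tool:
  steps: [40,0,0,-7,0,40,0,0,-4,0,40,0,0,-3,0,40,0,0,-1,0,40,0,0,0,0]

```text
clock: 15.33
position: [0.5673, 0.1099, 0.0991]
tool_rot: [-1.571, -0.001, 0.112]
force: [0.3, 0.2, -2.0]
grip_width: 0.0499
```

drive_tool:
  steps: [40,0,0,-1,0,40,0,0,-1,0,40,0,0,0,0,40,0,0,0,0,40,0,0,0,0]

```text
clock: 15.75
position: [0.5669, 0.1099, 0.0964]
tool_rot: [-1.571, -0.0, 0.112]
force: [-0.1, -0.3, -1.4]
grip_width: 0.0501
```

drive_tool:
  steps: [40,0,0,-1,0,40,0,0,0,0,40,0,0,-0.7,0,40,0,0,0,0,40,0,0,0,0]

```text
clock: 16.17
position: [0.5669, 0.1099, 0.0949]
tool_rot: [-1.571, -0.0, 0.112]
force: [-2.8, 0.2, 6.1]
grip_width: 0.0501
```

Contact. Release and withdraw, then back away from the caddy for a clear view.

drive_tool:
  steps: [52,0,0,0,0,56,0,0,0,0,64,0,0,0,0,75,0,0,0,0,85,0,0,0,0]

```text
clock: 16.58
position: [0.5669, 0.1099, 0.0946]
tool_rot: [-1.571, -0.0, 0.112]
force: [-0.3, 0.7, -0.1]
grip_width: 0.0843
```

drive_tool:
  steps: [85,0,0,0,0,85,0,0,0,0,85,0,0,0,0,85,0,0,5,0,85,0,0,20,0]

```text
clock: 17.0
position: [0.5656, 0.1097, 0.118]
tool_rot: [-1.572, 0.004, 0.113]
force: [-0.4, 0.3, -0.5]
grip_width: 0.085
```

drive_tool:
  steps: [85,0,0,35,0,85,0,0,35,0,85,0,0,35,0,85,0,0,30,0,85,0,0,5,0]

```text
clock: 17.42
position: [0.5685, 0.1099, 0.265]
tool_rot: [-1.569, -0.007, 0.112]
force: [0.3, -0.3, 0.5]
grip_width: 0.085
```

drive_tool:
  steps: [85,0,-20,0,0,85,0,-33,0,0,85,0,-33,0,0,85,0,-33,0,0,85,0,-33,0,0]

```text
clock: 17.83
position: [0.5665, -0.0435, 0.2597]
tool_rot: [-1.571, -0.0, 0.113]
force: [0.3, -0.2, 1.2]
grip_width: 0.085
```

drive_tool:
  steps: [85,0,-33,0,0,85,0,-33,0,0,85,0,-20,0,0,85,0,0,0,0,85,0,0,0,0]

```text
clock: 18.25
position: [0.5665, -0.1292, 0.2595]
tool_rot: [-1.571, 0.0, 0.11]
force: [0.7, 0.6, 0.5]
grip_width: 0.0849
```

```bash
python3 - <<'E'
from h import *
s=grab_frame("scene"); t=grab_frame("top"); print(monitor.observe()["position"])
a=blobs(t,(5,190,95),(17,255,255),30,200); b=blobs(s,(6,190,110),(17,255,255),40,200)
for p,_ in a:
  P,e=min((tri(t,p,s,q) for q,_ in b),key=lambda x:x[1]); print(P.round(4),round(e,4))
cv2.imwrite("pics/f.png",cv2.resize(np.vstack([t["frame"][130:270,:280],s["frame"][100:240,280:]])[...,::-1],None,fx=2,fy=2))
E
```

```text
[ 0.56690066 -0.12718536  0.2594852 ]
[0.5656 0.1096 0.127 ] 0.0008
[0.5557 0.1942 0.1276] 0.0004
[0.5469 0.2793 0.1277] 0.0007
```

View pics/f.png

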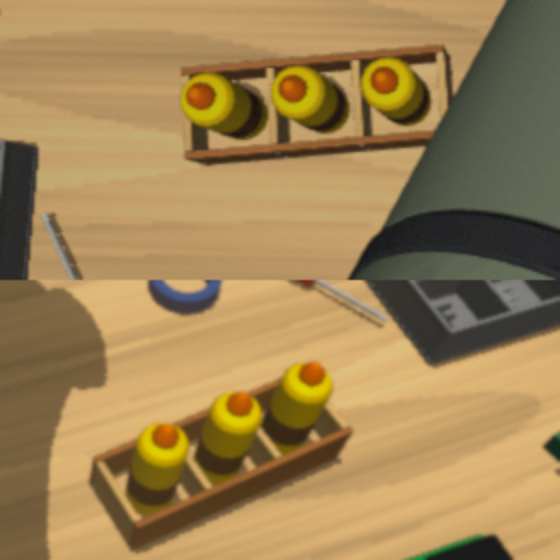

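All three stand upright, one per cell, with cap heights matching the resident's 127 mm.

```bash
python3 -c "
from workcell import workorder; print(workorder.job_done())"
```

```text
the job is handed in; nothing more can be done
None
```

Both spare bottles now stand upright in the two empty cells of the caddy, one in each. I lowered each bottle until the wrist force showed it touching the cell floor (about 16 N and 6 N), then released it. The job was handed in at about 18 s of the 64 s allowed.

- **Final positions:** measured across two camera views, the caps of the placed bottles are at (0.566, 0.110) and (0.556, 0.194). That is within about 2 mm of the cell centres.
- **Heights:** all three caps measure 127–128 mm, so all the bottles stand at the same level as the one that was already there.
- **Resident bottle:** it is still at (0.547, 0.279), the same as before I started.
- **Gripper:** it ended open and about 0.24 m clear of the caddy, touching nothing.

No check failed. The one small disagreement was on the first bottle, which I gripped about 4.5 mm off the pad centre. I allowed for this when placing it.

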